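# Lay out the pantry jars

## Task

Put the pantry in order: stand the green-pea jar in the middle of the round cork mat and the red-lentil jar in the middle of the blue tile, with the black-bean jar (which is standing on the cork mat now) on the bare pine board midway between the two mats, and the yellow mustard tin squarely on top of the bean jar. Set the wooden salt pot on the table directly to the left of the blue lidded pot as seen from the robot, with a gap of about 4 cm between them. Keep everything upright, let go of it all, and leave the big nut jar where it stands.

Things in the scene. Friction and masses are not known exactly. Their poses are not given: they have to be found in the camera images.
- pea_jar: Loose glass jar of green split peas with a green lid, diameter 56 mm, height 92 mm, 0.2 to 0.4 kg. Upright, round; origin at the centre of its underside, z up its axis.
- lentil_jar: Loose glass jar of orange-red lentils with a red lid, diameter 56 mm, height 92 mm, 0.2 to 0.4 kg. Upright, round; origin at the centre of its underside, z up its axis.
- bean_jar: Loose squat glass jar of black beans with a flat black lid, diameter 56 mm (lid 54 mm), height 65 mm, 0.15 to 0.31 kg; at the start it stands on the cork mat. Upright, round; origin at the centre of its underside, z up its axis.
- mustard_tin: Loose yellow tin with a white band and a white spot on its flat lid, diameter 50 mm, height 45 mm, 0.07 to 0.14 kg. Upright, round; origin at the centre of its underside, z up its axis.
- salt_pot: Loose pale wooden pot with a dark band and a small dark dot on its lid, diameter 50 mm, height 50 mm, 0.08 to 0.17 kg; it starts on the table. Upright, round; origin at the centre of its underside, z up its axis.
- cork_mat: Round dark-brown cork mat, diameter 90 mm, 4 mm thick, fixed on the board 110 mm from the board's middle, towards either end. Origin at the centre of its underside (14 mm above the table); its top is 4 mm above that.
- blue_tile: Square blue ceramic tile with a white and blue diamond pattern, 86 mm wide, 4 mm thick, fixed on the board 110 mm from the board's middle, at the end away from the cork mat. Origin at the centre of its underside (14 mm above the table); its top is 4 mm above that.
- board: Fixed pine shelf board lying flat on the table, 110 mm (its x) by 340 mm (its y), 14 mm thick, carrying both mats. Origin at the centre of its underside on the table, which is also midway between the two mats.
- blue_pot: Fixed round blue ceramic pot with a white lid and a blue knob, diameter 100 mm, 108 mm high over the knob; two small loop handles reach 67 mm from its axis, one towards the robot (-x) and one away from it. Origin at the centre of its underside on the table; its axes are parallel to the world's, so its left as seen from the robot is +y.
- nut_jar: Big loose jar of brown nuts with a steel lid, diameter 76 mm, height 115 mm; a bystander, to be left alone. Upright, round; origin at the centre of its underside, z up its axis.

How it is judged:
By the outcome, as a careful person would: the job done as asked, in the order asked, and still so for the second after the job is handed in, with the robot touching nothing.
It also fails if it takes over 122 s, if anything falls off the work surface, if the arm or the gripper's body presses on something with over 40 N, if the wrist force passes 120 N, or if a joint passes its speed limit or range.

## Robot

A 6-joint arm with a two-finger parallel gripper is mounted at the origin on the work surface. World frame = base frame: x ahead of the robot, y to its left, z up, the work surface at z = 0. Lengths are in m, angles in rad, forces in N, time in s.
With the tool pointing down it reaches from about 0.3 to 0.875 m from the base axis. Payload 6.4 kg.
Tool frame: the origin (TCP) lies on the centre line of the jaws, within the pads' length; the fingertips stand 25 mm ahead of it and the grasp point (between the pads) lies 6 mm ahead of it (ctrl.tip_reach is the distance from the TCP to the fingertips, in m); z points along the fingers, y is the line along which they close (so a half turn about z gives the same grasp; the last joint's range is limited). The gripper opens to 85 mm and grips with 20 to 120 N. Pads are 22 mm wide; open, the fingers measure 114 mm over their backs; the gripper's body (76 mm by 85 mm) begins 54 mm behind the grasp point. The pads swing forward as they close: fully open they stand 13 mm farther back than shut.
Start: joints at [-1.403, 0.181, 1.607, -0, 1.354, -0.206], TCP at [0.21, -0.535, 0.256] pointing down, gripper open.
Joint ranges: [-2.99, 2.99], [-0.89, 2.07], [0.3, 2.58], [-1.14, 4.28], [0, 2.63], [-3.12, 3.12]. Speed limits (rad/s): [2.57, 2.57, 3.01, 3.14, 3.14, 3.14].

## Interface

Orientations are given as a unit quaternion [w, x, y, z].
In Python, from bench import ctrl gives the robot as it stands.
- The arm moves only by the tool servo_tool, never from a script. Its argument "motion" is a list that holds one entry, the list of rows, each a list of 5 numbers: the shift along the tool's x, y, z in cm, then the turn about the tool's z in degrees, then the closure, from -1 (fully open) to 1 (shut). In form: [[[dx, dy, dz, twist, claw], ...]]. A call has 1 to 5 rows; each row is the pose to reach, as a shift and turn from the pose commanded when the call began, along the tool's axes at that moment; what a row does not reach only later rows make up. A row lasts 1/10 s, in which the tool goes at most 50 mm and 8.59 degrees, less where a joint would pass 70% of its speed; a pose out of reach is approached as far as the arm can. A call with a gripper value outside its range is refused whole. The fingers move at their own pace and stop on an object; the grip force is fixed at half the most. Time passes only in rows, so rows that repeat a pose let the fingers close. It gives the time, the measured TCP pose, the force, the opening and the grip force at its end, in the units of the state.
- ctrl.get_obs(): the state, without advancing time (a new reading comes with each control period).
- ctrl.camera(name): name is "scene" or "top" or "wrist"; returns a dict with "pixels" (480x640x3 uint8, red, green, blue), "depth" (480x640 float32, m along the optical axis (not along the pixel's ray), 0 where there is no reading), "fx", "fy", "cx", "cy" (pixels), "k1" (the pictures are not rectified: a ray, as slopes to the right and down, at radius r is drawn at 1 + k1 r^2 times it, then the intrinsics apply), "R" (3x3) and "t" (3): a world point X has camera coordinates R X + t; the wrist camera has in their place "hand_eye" (4x4, takes a point from camera to tool coordinates, whose origin is the TCP and whose axes are the flange's). Camera axes: x right, y down, z forward; pixel columns grow to the right and rows downward; lengths in m; the calibration is good to about 2 mm. A picture is of the moment at which its call begins: read the wrist's pose just before it.
- ctrl.hand_in(): hands the job in; it is judged then, once.
The state is a dict: "time_s": time; "q": joint angles; "dq": joint speeds; "joint_efforts": joint torques, N m; "eef_pos": TCP position; "eef_rot": TCP orientation; "wrist_force": force on the tool from outside, world axes, zero at the start; "torque": the same for the moment, N m; "opening": opening from 0.0 (shut) to 1.0 (fully open); "grasp_force": force on a finger pad.
Only numpy, scipy, OpenCV 4.12 (cv2) and the standard library are available. Lean on these libraries where they do the work, as an engineer would, in place of code of your own. Each camera call takes 0.05 s, during which the arm holds its last target. There are 200 camera calls.

## Working session

There is one attempt and no reset: what is moved stays moved. The work goes in short steps, Python scripts to look and compute and a tool call to move; the robot and the scene stay as the last step left them, time stands still between calls to the robot, and variables do not carry over. Pictures are saved under pics/ and viewed, at most 14 in all, crops included, and the job is handed in when it is done.

Besides the shell and the picture viewer there is one more tool, called after "Emit:" as name([rows], argument=value, ...), one row to a line, values as JSON. servo_tool: Moves the arm, as the interface text tells. Its arguments: {"type":"object","properties":{"motion":{"type":"array"}},"required":["motion"]}

```bash
mkdir -p pics; ls; cat > h.py <<'E'
import numpy as np, cv2
from bench import ctrl
def shot(name,fn):
    c=ctrl.camera(name); cv2.imwrite('pics/'+fn+'.png',c['pixels'][:,:,::-1]); np.savez('pics/'+fn+'.npz',**c); return c
def ray(c,u,v):
    x=np.array([(u-c['cx'])/c['fx'],(v-c['cy'])/c['fy']]); r=x.copy()
    for _ in range(20): r=x/(1+c['k1']*(r@r))
    return np.array([r[0],r[1],1.])
def atz(c,u,v,z):
    R,t=c['R'],c['t']; o=-R.T@t; d=R.T@ray(c,u,v); return o+d*(z-o[2])/d[2]
def dep(c,u,v):
    return c['R'].T@(ray(c,u,v)*c['depth'][int(v),int(u)]-c['t'])
def proj(c,X):
    p=c['R']@np.array(X)+c['t']; s=p[:2]/p[2]; s=s*(1+c['k1']*(s@s)); return s*[c['fx'],c['fy']]+[c['cx'],c['cy']]
E
python3 - <<'E'
from h import *
print(ctrl.get_obs())
for n in('scene','top'):
    c=shot(n,n+'0'); print(n,-c['R'].T@c['t'],c['R'],c['fx'],c['k1'])
E
```

```text
pics
{'time_s': 0.0, 'q': array([-1.40331468e+00,  1.81578363e-01,  1.60799356e+00, -1.70573024e-05,
        1.35379533e+00, -2.06307911e-01]), 'dq': array([-0.00063575,  0.00156148, -0.00119928, -0.00015219, -0.00081155,
        0.00028859]), 'joint_efforts': array([ 2.03795239e-04, -4.44873512e+01, -3.51340055e+01, -2.38809016e-04,
        9.15571785e-03, -1.15670170e-05]), 'eef_pos': array([ 0.2098804 , -0.53478532,  0.25537011]), 'eef_rot': array([-8.87289814e-04,  9.82585219e-01,  1.85810389e-01,  8.89866648e-06]), 'wrist_force': array([ 0.27244443, -0.61432163,  0.61466784]), 'torque': array([ 0.02611171, -0.04296497,  0.01150118]), 'grasp_force': 0.0, 'opening': 0.9975742958578894}
scene [ 0.89086284 -0.22840181  0.71921061] [[ 0.51880359  0.85487505  0.00561092]
 [ 0.72819476 -0.43846692 -0.5267629 ]
 [-0.44785626  0.27737233 -0.84999374]] 440.2701757098541 -0.04610162413367944
top [ 0.46981721 -0.00343335  0.98865344] [[-0.00668374 -0.99996574  0.00488368]
 [-0.99728303  0.00630736 -0.07339461]
 [ 0.07336129 -0.00536096 -0.99729102]] 461.5166671522744 -0.06270792882840442
```

View pics/top0.png

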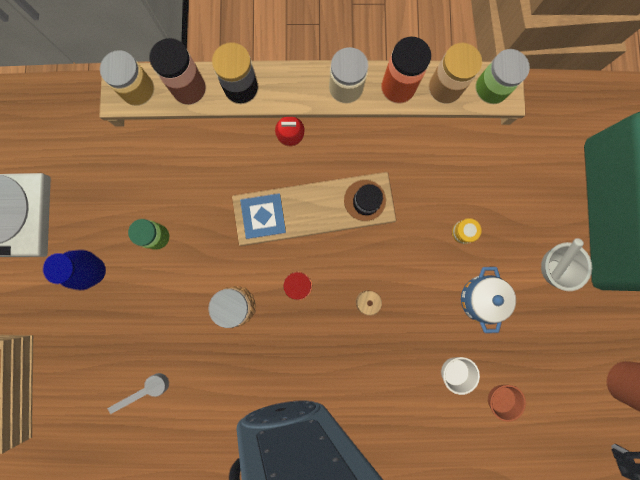

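View pics/scene0.png

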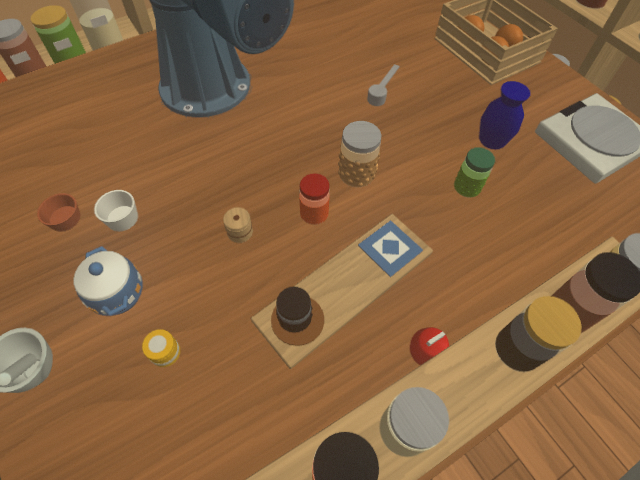

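Top view: pea jar (145,233), lentil jar (297,286), nut jar (229,307), salt pot (370,303), bean jar on the cork (368,199), tile (263,216), mustard (468,230), blue pot (490,300). Next I'll measure the lids by depth at their known heights, and read the mats at their own heights.

```bash
cat >> h.py <<'E'
def lid(c,u,v,z,w=26,tol=.007):
    P=[]
    for j in range(int(v)-w,int(v)+w):
        for i in range(int(u)-w,int(u)+w):
            X=dep(c,i,j)
            if abs(X[2]-z)<tol: P.append(X)
    P=np.array(P); 
    (cx,cy),r=cv2.minEnclosingCircle((P[:,:2]*1000).astype(np.float32))
    return np.round(P.mean(0),4),np.round([cx/1000,cy/1000,2*r/1000],4),len(P)
E
python3 - <<'E'
from h import *
c=dict(np.load('pics/top0.npz'))
for n,u,v,z in [('pea',145,233,.092),('lentil',297,286,.092),('nut',229,307,.115),('salt',370,303,.05),('bean',368,199,.083),('must',468,230,.045),('bpot',490,300,.085)]:
    print(n,*lid(c,u,v,z,34 if n=='bpot' else 26))
print('table',dep(c,330,340),'board',dep(c,310,205),'tile',dep(c,263,216))
img=cv2.imread('pics/top0.png')[165:250,225:405]
cv2.imwrite('pics/b.png',cv2.resize(img,None,fx=4.4,fy=4.4,interpolation=cv2.INTER_CUBIC))
img=cv2.imread('pics/scene0.png')[260:360,230:360]
hsv=cv2.cvtColor(cv2.imread('pics/top0.png'),cv2.COLOR_BGR2HSV)
E
```

```text
pea [0.5717 0.3368 0.091 ] [0.5718 0.3376 0.0539] 551
lentil [0.4656 0.0302 0.0912] [0.4655 0.0302 0.0535] 594
nut [0.4237 0.1607 0.1143] [0.4235 0.161  0.0743] 1206
salt [ 0.4294 -0.115   0.0493] [ 0.4292 -0.1152  0.0498] 468
bean [ 0.6396 -0.1134  0.0821] [ 0.6402 -0.1138  0.0533] 546
must [ 0.5767 -0.3257  0.0442] [ 0.5775 -0.3268  0.0509] 435
bpot [ 0.4331 -0.3577  0.0834] [ 0.4325 -0.3598  0.09  ] 1298
table [ 0.34810091 -0.03627549 -0.0025679 ] board [0.63558805 0.00449177 0.01334542] tile [0.61150758 0.10401011 0.02050103]
```

View pics/b.png

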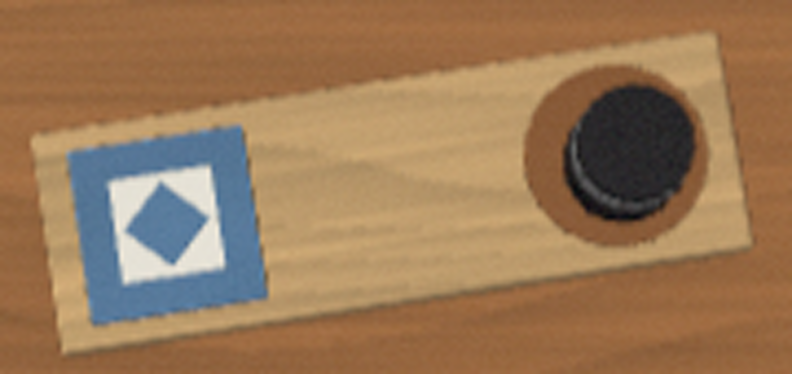

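Crop: tile centre (167,225), cork ellipse centre (617,155), board corners (32,137), (718,33), (751,244), (65,352).

```bash
python3 - <<'E'
from h import *
c=dict(np.load('pics/top0.npz'))
f=lambda u,v,z: np.round(atz(c,225+(u+.5)/4.4-.5,165+(v+.5)/4.4-.5,z),4)
T=f(167,225,.018);K=f(617,155,.018)
C=[f(*p,.014) for p in [(32,137),(718,33),(751,244),(65,352)]]
print('tile',T,'cork',K,np.linalg.norm(T-K),'mid',(T+K)/2,'corners',C,'mean',np.mean(C,0))
print([np.linalg.norm(C[i]-C[i-1]) for i in range(4)])
hsv=cv2.cvtColor(cv2.imread('pics/top0.png'),cv2.COLOR_BGR2HSV)
for nm,box,z,lo,hi in [('knob',(485,512,288,312),.104,(95,120,60),(125,255,255)),('lidwhite',(455,530,265,335),.085,(0,0,150),(180,50,255)),('must',(450,485,215,245),.045,(0,0,150),(180,70,255)),('pea',(125,170,215,250),.092,(55,60,30),(90,255,160))]:
    u0,u1,v0,v1=box; m=cv2.inRange(hsv[v0:v1,u0:u1],lo,hi); n,l,s,ce=cv2.connectedComponentsWithStats(m); k=1+np.argmax(s[1:,4]); u,v=ce[k]; print(nm,s[k],u+u0,v+v0,atz(c,u+u0,v+v0,z))
    print('   cloudtop', dep(c,u+u0,v+v0))
s=dict(np.load('pics/scene0.npz'))
for n,u,v,z in [('pea',480,158,.092),('lentil',314,187,.092),('salt',237,216,.05),('bean',294,302,.083),('must',159,345,.045),('bpot',103,275,.085)]:
    print(n,*lid(s,u,v,z,40 if n=='bpot' else 26))
print('tile',atz(s,391,247,.018),'knob',atz(s,96,268,.104))
E
```

```text
tile [0.6124 0.1052 0.018 ] cork [ 0.6453 -0.1124  0.018 ] 0.22007310149129994 mid [ 0.62885 -0.0036   0.018  ] corners [array([0.6567, 0.1716, 0.014 ]), array([ 0.7062, -0.1633,  0.014 ]), array([ 0.6021, -0.1773,  0.014 ]), array([0.5516, 0.1547, 0.014 ])] mean [ 0.62915  -0.003575  0.014   ]
[np.float64(0.10645008219818336), np.float64(0.3385384173177396), np.float64(0.1050371838921818), np.float64(0.33581877553228023)]
knob [12 11  2  2  2] 497.5 299.5 [ 0.4346909  -0.35706011  0.104     ]
   cloudtop [ 0.43463661 -0.35760661  0.10263283]
lidwhite [  16   13   45   45 1466] 492.5839017735334 299.4665757162347 [ 0.43412413 -0.35475599  0.085     ]
   cloudtop [ 0.43461623 -0.34991234  0.0974586 ]
must [ 14   9  13  13 128] 469.515625 229.7109375 [ 0.5771036  -0.32630889  0.045     ]
   cloudtop [ 0.57716676 -0.32649896  0.04444448]
pea [  4   4  27  27 572] 142.00174825174827 232.06643356643357 [0.57112511 0.33483866 0.092     ]
   cloudtop [0.57090829 0.33411472 0.09391894]
pea [0.5739 0.3366 0.0921] [0.5726 0.3394 0.0549] 528
lentil [0.4683 0.031  0.0915] [0.4663 0.0325 0.0547] 589
salt [ 0.432  -0.114   0.0495] [ 0.4314 -0.1137  0.0511] 497
bean [ 0.6423 -0.1125  0.0827] [ 0.6414 -0.1121  0.0538] 877
must [ 0.5796 -0.3234  0.0447] [ 0.5781 -0.3239  0.0503] 757
bpot [ 0.4398 -0.3564  0.0837] [ 0.4351 -0.3575  0.0903] 1813
tile [0.61458317 0.10930519 0.018     ] knob [ 0.43870263 -0.35555253  0.104     ]
```

Emit:
servo_tool([
  [[0,0,0,-42.9,-1],[0,0,0,-42.9,-1],[0,0,0,-42.9,-1],[0,0,0,-42.9,-1],[0,0,0,-42.9,-1]],
])

```text
time_s: 0.6
eef_pos: [0.2099, -0.535, 0.2557]
eef_rot: [-0.0, 0.845, 0.535, 0.0]
wrist_force: [-1.0, 0.2, 0.5]
opening: 1.0
grasp_force: 0.0
```

Emit:
servo_tool([
  [[0,0,0,-25.7,-1],[0,0,0,-25.7,-1],[0,0,0,-25.7,-1],[0,0,0,-25.7,-1]],
])

```text
time_s: 1.0
eef_pos: [0.2099, -0.535, 0.2558]
eef_rot: [-0.0, 0.707, 0.708, 0.0]
wrist_force: [-0.2, 1.1, -0.1]
opening: 0.998
grasp_force: 0.0
```

Emit:
servo_tool([
  [[14,14.3,0,0,-1],[14,14.3,0,0,-1],[14,14.3,0,0,-1],[14,14.3,0,0,-1],[14,14.3,0,0,-1]],
])

```text
time_s: 1.5
eef_pos: [0.3564, -0.3908, 0.2561]
eef_rot: [-0.0, 0.706, 0.708, 0.001]
wrist_force: [-0.3, -0.4, 0.3]
opening: 1.001
grasp_force: 0.0
```

Emit:
servo_tool([
  [[14,14.3,0,0,-1],[14,14.3,0,0,-1],[14,14.3,0,0,-1],[14,14.3,0,0,-1],[14,14.3,0,0,-1]],
])

```text
time_s: 2.0
eef_pos: [0.4989, -0.2511, 0.2562]
eef_rot: [-0.0, 0.706, 0.708, 0.001]
wrist_force: [-0.9, -0.5, 0.2]
opening: 1.0
grasp_force: 0.0
```

Emit:
servo_tool([
  [[14.2,14.5,6,0,-1],[14.2,14.5,6,0,-1],[14.2,14.5,6,0,-1],[14.2,14.5,6,0,-1],[14.2,14.5,6,0,-1]],
])

```text
time_s: 2.5
eef_pos: [0.642, -0.11, 0.1936]
eef_rot: [-0.002, 0.707, 0.707, -0.0]
wrist_force: [-0.5, 0.2, 0.0]
opening: 1.001
grasp_force: 0.0
```

```bash
cat >> h.py <<'E'
from scipy.spatial.transform import Rotation as Ro
def where(*targets):
    o=ctrl.get_obs(); R=Ro.from_quat(np.roll(o['eef_rot'],-1)).as_matrix()
    print('t',round(o['time_s'],2),'pos',np.round(o['eef_pos'],4),'open',round(o['opening'],3),'grip',round(o['grasp_force'],1),'F',np.round(o['wrist_force'],1),'xaxis',np.round(R[:,0],3),'z',np.round(R[:,2],3))
    for T in targets: print('  shift cm',np.round(100*R.T@(np.array(T)-o['eef_pos']),2))
    return o,R
E
python3 - <<'E'
from h import *
where((.641,-.113,.062))
E
```

```text
t 2.5 pos [ 0.642  -0.11    0.1936] open 1.001 grip 0.0 F [-0.5  0.2  0. ] xaxis [0.    1.    0.002] z [-0.002  0.002 -1.   ]
  shift cm [-0.32 -0.06 13.16]
```

```bash
cat >> h.py <<'E'
def wcam(fn):
    o,R=where(); c=shot('wrist',fn); H=c['hand_eye']
    Rw=R@H[:3,:3]; tw=o['eef_pos']+R@H[:3,3]
    c['R']=Rw.T; c['t']=-Rw.T@tw; return c
def cloud(c):
    v,u=np.mgrid[0:480:2,0:640:2]; k=np.stack([u.ravel(),v.ravel()],1).astype(np.float32)
    x=cv2.undistortPoints(k[:,None],np.array([[c['fx'],0,c['cx']],[0,c['fy'],c['cy']],[0,0,1.]]),np.array([c['k1'],0,0,0.]))[:,0]
    d=c['depth'][v.ravel(),u.ravel()]; X=(np.c_[x,np.ones(len(x))]*d[:,None]-c['t'])@c['R']; return X[d>0]
def disc(c,p,z,r=.045,tol=.005):
    X=cloud(c); m=(abs(X[:,2]-z)<tol)&(np.hypot(X[:,0]-p[0],X[:,1]-p[1])<r); Y=X[m]
    (a,b),rr=cv2.minEnclosingCircle((Y[:,:2]*1000).astype(np.float32)); return np.round(Y.mean(0),4),np.round([a/1e3,b/1e3,rr/500],4),len(Y)
E
python3 - <<'E'
from h import *
c=wcam('w0'); print(proj(c,(.641,-.113,.083)))
print(disc(c,(.641,-.113),.083))
E
```

```text
t 2.5 pos [ 0.642  -0.11    0.1936] open 1.001 grip 0.0 F [-0.5  0.2  0. ] xaxis [0.    1.    0.002] z [-0.002  0.002 -1.   ]
[320.27732445 251.20491074]
(array([ 0.6406, -0.1107,  0.0841]), array([ 0.6405, -0.1121,  0.0535]), 1120)
```

View pics/w0.png

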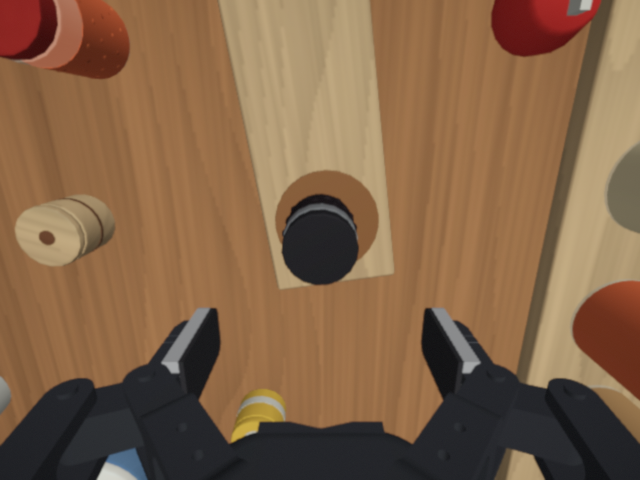

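The wrist view shows the bean lid at about (320,248), midway between the open fingers at (200,340) and (445,340). The lid measures (0.6406,-0.112), which matches the top camera. Going down to grip.

Emit:
servo_tool([
  [[-0.2,-0.1,5,0,-1],[-0.2,-0.1,9,0,-1],[-0.2,-0.1,12,0,-1],[-0.2,-0.1,13.1,0,-1],[-0.2,-0.1,13.1,0,-1]],
])

```text
time_s: 3.05
eef_pos: [0.6383, -0.1163, 0.064]
eef_rot: [-0.001, 0.708, 0.706, -0.001]
wrist_force: [-0.1, -0.4, 0.0]
opening: 1.0
grasp_force: 0.0
```

Emit:
servo_tool([
  [[0,0,0,0,1],[0,0,0,0,1],[0,0,0,0,1],[0,0,0,0,1],[0,0,0,0,1]],
])

```text
time_s: 3.55
eef_pos: [0.6416, -0.1161, 0.0683]
eef_rot: [0.002, 0.707, 0.707, 0.001]
wrist_force: [-0.6, -0.8, 6.4]
opening: 0.637
grasp_force: 64.3
```

Emit:
servo_tool([
  [[0,0,0,0,1],[0,0,0,0,1],[0,0,0,0,1],[0,0,0,0,1],[0,0,0,0,1]],
])

```text
time_s: 4.05
eef_pos: [0.6416, -0.1161, 0.0683]
eef_rot: [0.002, 0.707, 0.707, 0.001]
wrist_force: [-1.6, -0.7, 7.6]
opening: 0.635
grasp_force: 64.3
```

```bash
python3 - <<'E'
from h import *
where((.630,-.003,.058))
E
```

```text
t 4.05 pos [ 0.6416 -0.1161  0.0683] open 0.635 grip 64.3 F [-1.6 -0.7  7.6] xaxis [-0.     1.    -0.002] z [ 0.004 -0.002 -1.   ]
  shift cm [11.31 -1.16  1.  ]
```

Emit:
servo_tool([
  [[0,0,-3,0,1],[0,0,-5,0,1],[4,-0.4,-5,0,1],[7.5,-0.8,-5,0,1],[10.9,-1.2,-5,0,1]],
])

```text
time_s: 4.55
eef_pos: [0.6277, -0.0051, 0.1162]
eef_rot: [0.0, 0.707, 0.707, 0.0]
wrist_force: [0.6, 0.6, -2.2]
opening: 0.634
grasp_force: 64.5
```

Emit:
servo_tool([
  [[0,0,0,0,1],[0,0,0,0,1],[0,0,0,0,1]],
])

```text
time_s: 4.85
eef_pos: [0.6282, -0.0069, 0.1157]
eef_rot: [0.0, 0.707, 0.707, 0.0]
wrist_force: [-1.4, 0.4, -2.5]
opening: 0.63
grasp_force: 64.5
```

```bash
python3 - <<'E'
from h import *
where((.630,-.007,.065))
c=shot('top','top1'); print(lid(c,*proj(c,(.63,-.003,.11)),.11,w=30,tol=.012))
E
```

```text
t 4.85 pos [ 0.6282 -0.0069  0.1157] open 0.63 grip 64.5 F [-1.4  0.4 -2.5] xaxis [-0.     1.    -0.001] z [ 0.001 -0.001 -1.   ]
  shift cm [-0.01  0.18  5.07]
(array([0.6095, 0.0147, 0.1099]), array([0.6098, 0.0125, 0.0244]), 22)
```

Emit:
servo_tool([
  [[0,0.2,2.5,0,1],[0,0.2,4.3,0,1],[0,0.2,4.9,0,1],[0,0.2,5.1,0,1],[0,0.2,5.1,0,1]],
])

```text
time_s: 5.4
eef_pos: [0.6303, -0.007, 0.0648]
eef_rot: [0.0, 0.707, 0.707, 0.0]
wrist_force: [0.1, 0.7, -1.4]
opening: 0.634
grasp_force: 64.4
```

Emit:
servo_tool([
  [[0,0,0,0,1],[0,0,0,0,1]],
])

```text
time_s: 5.6
eef_pos: [0.6302, -0.0065, 0.0647]
eef_rot: [0.0, 0.707, 0.707, 0.0]
wrist_force: [0.3, -1.2, -3.3]
opening: 0.637
grasp_force: 64.4
```

Emit:
servo_tool([
  [[0,0,0.1,0,1],[0,0,0.15,0,1],[0,0,0.15,0,1]],
])

```text
time_s: 5.9
eef_pos: [0.6303, -0.0063, 0.0643]
eef_rot: [0.0, 0.707, 0.707, 0.0]
wrist_force: [-4.6, -0.1, 7.8]
opening: 0.639
grasp_force: 65.6
```

Emit:
servo_tool([
  [[0,0,0,0,-1],[0,0,0,0,-1],[0,0,0,0,-1],[0,0,0,0,-1],[0,0,-1,0,-1]],
])

```text
time_s: 6.4
eef_pos: [0.6286, -0.006, 0.0715]
eef_rot: [-0.001, 0.707, 0.707, -0.001]
wrist_force: [0.2, -0.1, -0.3]
opening: 0.998
grasp_force: 0.0
```

Emit:
servo_tool([
  [[0,0,-5,0,-1],[0,0,-10,0,-1],[0,0,-13,0,-1],[0,0,-13,0,-1],[0,0,-13,0,-1]],
])

```text
time_s: 6.9
eef_pos: [0.6303, -0.0062, 0.2043]
eef_rot: [0.001, 0.707, 0.707, 0.001]
wrist_force: [-0.7, -0.1, 0.2]
opening: 1.001
grasp_force: 0.0
```

```bash
python3 - <<'E'
from h import *
c=wcam('w1'); print(disc(c,(.63,-.003),.079))
where((.5725,.3365,.2))
E
```

```text
t 6.9 pos [ 0.6303 -0.0062  0.2043] open 1.001 grip 0.0 F [-0.7 -0.1  0.2] xaxis [-0.  1. -0.] z [ 0.002 -0.    -1.   ]
(array([ 0.6296, -0.0011,  0.0801]), array([ 0.6297, -0.0021,  0.0535]), 1024)
t 6.95 pos [ 0.6294 -0.0061  0.2026] open 0.998 grip 0.0 F [ 1.2 -1.2 -0.2] xaxis [-0.  1.  0.] z [-0.001  0.    -1.   ]
  shift cm [34.26 -5.68  0.26]
```

Emit:
servo_tool([
  [[17,-2.8,0,0,-1],[17,-2.8,0,0,-1],[17,-2.8,0,0,-1],[17,-2.8,0,0,-1],[17,-2.8,0,0,-1]],
])

```text
time_s: 7.45
eef_pos: [0.5996, 0.1672, 0.2005]
eef_rot: [-0.002, 0.705, 0.709, -0.001]
wrist_force: [-0.2, 0.2, -0.8]
opening: 0.999
grasp_force: 0.0
```

Emit:
servo_tool([
  [[17.3,-2.9,0,0,-1],[17.3,-2.9,0,0,-1],[17.3,-2.9,0,0,-1],[17.3,-2.9,0,0,-1],[17.3,-2.9,0,0,-1]],
])

```text
time_s: 7.95
eef_pos: [0.5712, 0.3391, 0.2009]
eef_rot: [-0.001, 0.706, 0.708, -0.001]
wrist_force: [0.0, -1.2, 0.1]
opening: 0.997
grasp_force: 0.0
```

Emit:
servo_tool([
  [[0,0,0,0,-1],[0,0,0,0,-1]],
])

```text
time_s: 8.15
eef_pos: [0.573, 0.3349, 0.2018]
eef_rot: [-0.0, 0.708, 0.707, -0.001]
wrist_force: [0.7, -0.4, 0.2]
opening: 0.999
grasp_force: 0.0
```

```bash
python3 - <<'E'
from h import *
c=wcam('w2'); print(disc(c,(.5725,.3375),.092)); where((.5725,.3375,.064))
E
```

```text
t 8.15 pos [0.573  0.3349 0.2018] open 0.999 grip 0.0 F [ 0.7 -0.4  0.2] xaxis [ 0.001  1.    -0.001] z [-0.001 -0.001 -1.   ]
(array([0.5722, 0.3409, 0.093 ]), array([0.5723, 0.3396, 0.0534]), 1156)
t 8.2 pos [0.5732 0.3349 0.2021] open 1.002 grip 0.0 F [-0.  -0.4 -0.3] xaxis [ 0.002  1.    -0.001] z [-0.001 -0.001 -1.   ]
  shift cm [ 0.27 -0.06 13.81]
```

Emit:
servo_tool([
  [[0.4,-0.1,5,0,-1],[0.4,-0.1,9.5,0,-1],[0.4,-0.1,12.8,0,-1],[0.4,-0.1,14,0,-1],[0.4,-0.1,14,0,-1]],
])

```text
time_s: 8.7
eef_pos: [0.5709, 0.3392, 0.0609]
eef_rot: [-0.001, 0.708, 0.707, -0.002]
wrist_force: [-0.7, -0.0, 0.4]
opening: 0.999
grasp_force: 0.0
```

Emit:
servo_tool([
  [[0,0,0,0,-1],[0,0,0,0,1],[0,0,0,0,1],[0,0,0,0,1],[0,0,0,0,1]],
])

```text
time_s: 9.2
eef_pos: [0.5731, 0.3414, 0.0653]
eef_rot: [0.001, 0.707, 0.707, 0.002]
wrist_force: [-0.6, 0.4, 6.5]
opening: 0.642
grasp_force: 63.9
```

Emit:
servo_tool([
  [[0,0,0,0,1],[0,0,0,0,1],[0,0,0,0,1]],
])

```text
time_s: 9.5
eef_pos: [0.5731, 0.3414, 0.0654]
eef_rot: [0.001, 0.707, 0.707, 0.002]
wrist_force: [-0.8, 0.0, 6.7]
opening: 0.641
grasp_force: 63.9
```

Emit:
servo_tool([
  [[0,0,-5,0,1],[0,0,-10,0,1],[0,0,-14,0,1],[0,0,-14,0,1],[0,0,-14,0,1]],
])

```text
time_s: 10.0
eef_pos: [0.5721, 0.3411, 0.2043]
eef_rot: [0.001, 0.707, 0.707, 0.001]
wrist_force: [-0.6, -0.3, -3.3]
opening: 0.641
grasp_force: 64.9
```

```bash
python3 - <<'E'
from h import *
where((.646,-.1117,.2))
E
```

```text
t 10.0 pos [0.5721 0.3411 0.2043] open 0.641 grip 64.9 F [-0.6 -0.3 -3.3] xaxis [-0.     1.     0.001] z [ 0.002  0.001 -1.   ]
  shift cm [-45.28   7.37   0.4 ]
```

Emit:
servo_tool([
  [[-22.5,3.7,0,0,1],[-22.5,3.7,0,0,1],[-22.5,3.7,0,0,1],[-22.5,3.7,0,0,1],[-22.5,3.7,0,0,1]],
])

```text
time_s: 10.5
eef_pos: [0.6075, 0.1121, 0.1999]
eef_rot: [-0.001, 0.708, 0.706, -0.002]
wrist_force: [0.7, -0.0, -2.7]
opening: 0.64
grasp_force: 64.9
```

Emit:
servo_tool([
  [[-22.5,3.7,0,0,1],[-22.5,3.7,0,0,1],[-22.5,3.7,0,0,1],[-22.5,3.7,0,0,1],[-22.5,3.7,0,0,1]],
])

```text
time_s: 11.0
eef_pos: [0.6445, -0.1129, 0.1997]
eef_rot: [-0.002, 0.708, 0.706, -0.001]
wrist_force: [-0.0, 1.3, -2.6]
opening: 0.639
grasp_force: 64.9
```

Emit:
servo_tool([
  [[0,0,4,0,1],[0,0,6,0,1],[0,0,6,0,1],[0,0,6,0,1]],
])

```text
time_s: 11.4
eef_pos: [0.6447, -0.1087, 0.1409]
eef_rot: [-0.002, 0.707, 0.707, -0.001]
wrist_force: [-0.3, -0.1, -2.0]
opening: 0.641
grasp_force: 64.9
```

```bash
python3 - <<'E'
from h import *
c=wcam('w3'); 
# cork colour points at mat height
where((.646,-.109,.084))
E
```

```text
t 11.4 pos [ 0.6447 -0.1087  0.1409] open 0.641 grip 64.9 F [-0.3 -0.1 -2. ] xaxis [-0.     1.     0.001] z [-0.004  0.001 -1.   ]
t 11.45 pos [ 0.6458 -0.1089  0.1427] open 0.642 grip 64.9 F [ 0.3  0.1 -1.9] xaxis [-0.001  1.     0.   ] z [-0.001  0.    -1.   ]
  shift cm [-0.01  0.02  5.87]
```

View pics/w3.png

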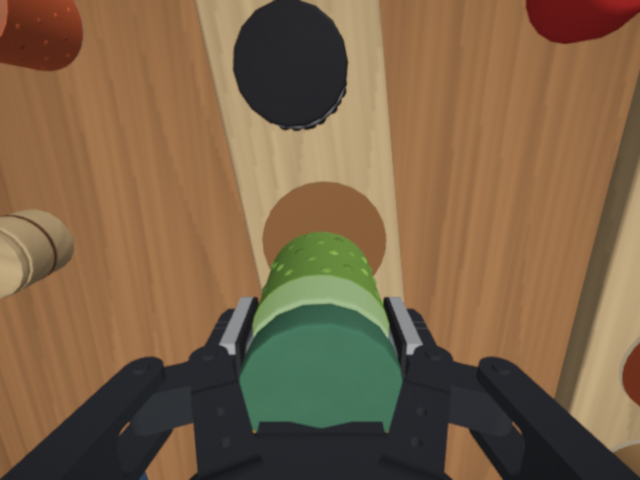

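The pea jar is held squarely: green lid at (322,370), cork mat below at columns 263 to 386. Lowering it.

Emit:
servo_tool([
  [[0,0,3,0,1],[0,0,5,0,1],[0,0,5.7,0,1],[0,0,5.9,0,1],[0,0,5.9,0,1]],
])

```text
time_s: 11.95
eef_pos: [0.6468, -0.1093, 0.0852]
eef_rot: [0.001, 0.707, 0.707, 0.0]
wrist_force: [0.0, 0.3, -2.1]
opening: 0.642
grasp_force: 64.9
```

Emit:
servo_tool([
  [[0,0,0.1,0,1],[0,0,0.1,0,1],[0,0,0.1,0,1]],
])

```text
time_s: 12.25
eef_pos: [0.6463, -0.1093, 0.0836]
eef_rot: [0.001, 0.707, 0.707, 0.0]
wrist_force: [-0.4, -0.5, -2.1]
opening: 0.638
grasp_force: 64.9
```

Emit:
servo_tool([
  [[0,0,0.1,0,1],[0,0,0.15,0,1],[0,0,0.15,0,1]],
])

```text
time_s: 12.55
eef_pos: [0.6463, -0.1094, 0.0833]
eef_rot: [0.0, 0.707, 0.707, 0.0]
wrist_force: [-3.7, 0.3, 8.0]
opening: 0.639
grasp_force: 65.9
```

Emit:
servo_tool([
  [[0,0,0,0,-1],[0,0,0,0,-1],[0,0,0,0,-1],[0,0,0,0,-1],[0,0,-1,0,-1]],
])

```text
time_s: 13.05
eef_pos: [0.6447, -0.1088, 0.0899]
eef_rot: [-0.001, 0.707, 0.707, -0.001]
wrist_force: [0.6, -0.5, -0.4]
opening: 1.003
grasp_force: 0.0
```

Emit:
servo_tool([
  [[0,0,-5,0,-1],[0,0,-10,0,-1],[0,0,-12,0,-1],[0,0,-12,0,-1],[0,0,-12,0,-1]],
])

```text
time_s: 13.55
eef_pos: [0.6459, -0.1092, 0.212]
eef_rot: [0.0, 0.707, 0.707, 0.0]
wrist_force: [-0.0, -0.2, -0.5]
opening: 1.001
grasp_force: 0.0
```

```bash
python3 - <<'E'
from h import *
c=wcam('w4'); print(disc(c,(.646,-.112),.110)); print(disc(c,(.63,-.003),.079)); where((.4668,.031,.2))
E
```

```text
t 13.55 pos [ 0.6459 -0.1092  0.212 ] open 1.001 grip 0.0 F [-0.  -0.2 -0.5] xaxis [-0.  1. -0.] z [ 0.001 -0.    -1.   ]
(array([ 0.6458, -0.11  ,  0.111 ]), array([ 0.6459, -0.1115,  0.0537]), 1191)
(array([ 0.6298, -0.0016,  0.0801]), array([ 0.6298, -0.0021,  0.0537]), 1428)
t 13.6 pos [ 0.6452 -0.1089  0.2104] open 1.0 grip 0.0 F [-0.2  0.1  0.3] xaxis [-0.     1.     0.001] z [-0.002  0.001 -1.   ]
  shift cm [ 14.   -17.83   1.07]
```

Good. Now the lentil jar.

Emit:
servo_tool([
  [[14,-17.8,1,0,-1],[14,-17.8,1,0,-1],[14,-17.8,1,0,-1],[14,-17.8,1,0,-1],[14,-17.8,1,0,-1]],
])

```text
time_s: 14.1
eef_pos: [0.4632, 0.0331, 0.1985]
eef_rot: [-0.003, 0.707, 0.708, -0.002]
wrist_force: [0.5, 1.1, -0.3]
opening: 0.998
grasp_force: 0.0
```

Emit:
servo_tool([
  [[0,0,0,0,-1],[0,0,0,0,-1],[0,0,0,0,-1]],
])

```text
time_s: 14.4
eef_pos: [0.4683, 0.0302, 0.2008]
eef_rot: [-0.0, 0.707, 0.707, -0.0]
wrist_force: [0.2, 0.1, 0.8]
opening: 1.001
grasp_force: 0.0
```

```bash
python3 - <<'E'
from h import *
c=wcam('w5'); print(disc(c,(.4668,.031),.092)); where((.4668,.031,.062))
E
```

```text
t 14.4 pos [0.4683 0.0302 0.2008] open 1.001 grip 0.0 F [0.2 0.1 0.8] xaxis [ 0.  1. -0.] z [-0.001 -0.    -1.   ]
(array([0.4653, 0.0336, 0.093 ]), array([0.4654, 0.0321, 0.0542]), 1147)
t 14.45 pos [0.4685 0.0301 0.2009] open 0.997 grip 0.0 F [ 1.7  0.7 -0.5] xaxis [ 0.001  1.    -0.   ] z [-0. -0. -1.]
  shift cm [ 0.09 -0.16 13.89]
```

Emit:
servo_tool([
  [[0.1,-0.2,5,0,-1],[0.1,-0.2,9.5,0,-1],[0.1,-0.2,12.8,0,-1],[0.1,-0.2,13.9,0,-1],[0.1,-0.2,13.9,0,-1]],
])

```text
time_s: 14.95
eef_pos: [0.4651, 0.0314, 0.0608]
eef_rot: [-0.002, 0.707, 0.707, -0.001]
wrist_force: [-0.0, 0.1, 0.4]
opening: 1.0
grasp_force: 0.0
```

Emit:
servo_tool([
  [[0,0,0,0,-1],[0,0,0,0,1],[0,0,0,0,1],[0,0,0,0,1],[0,0,0,0,1]],
])

```text
time_s: 15.45
eef_pos: [0.467, 0.0316, 0.0641]
eef_rot: [0.001, 0.707, 0.707, 0.001]
wrist_force: [-1.1, 0.1, 7.2]
opening: 0.641
grasp_force: 62.4
```

Emit:
servo_tool([
  [[0,0,0,0,1],[0,0,0,0,1],[0,0,0,0,1]],
])

```text
time_s: 15.75
eef_pos: [0.467, 0.0316, 0.0641]
eef_rot: [0.001, 0.707, 0.707, 0.001]
wrist_force: [-1.4, 0.2, 7.0]
opening: 0.642
grasp_force: 62.4
```

Emit:
servo_tool([
  [[0,0,-5,0,1],[0,0,-10,0,1],[0,0,-12,0,1],[0,0,-12,0,1],[0,0,-12,0,1]],
])

```text
time_s: 16.25
eef_pos: [0.4653, 0.0319, 0.1818]
eef_rot: [-0.0, 0.707, 0.707, -0.0]
wrist_force: [-0.9, -1.2, -3.8]
opening: 0.641
grasp_force: 66.1
```

```bash
python3 - <<'E'
from h import *
where((.6132,.106,.14))
E
```

```text
t 16.25 pos [0.4653 0.0319 0.1818] open 0.641 grip 66.1 F [-0.9 -1.2 -3.8] xaxis [-0.  1.  0.] z [-0.  0. -1.]
  shift cm [ 7.4  14.8   4.18]
```

Emit:
servo_tool([
  [[7.4,14.8,0,0,1],[7.4,14.8,0,0,1],[7.4,14.8,0,0,1],[7.4,14.8,0,0,1],[7.4,14.8,0,0,1]],
])

```text
time_s: 16.75
eef_pos: [0.6136, 0.1069, 0.1784]
eef_rot: [-0.002, 0.706, 0.708, -0.002]
wrist_force: [0.4, -0.4, -4.0]
opening: 0.643
grasp_force: 66.3
```

Emit:
servo_tool([
  [[0,0,3,0,1],[0,0,6,0,1],[0,0,6,0,1],[0,0,6,0,1]],
])

```text
time_s: 17.15
eef_pos: [0.6119, 0.1055, 0.1208]
eef_rot: [-0.002, 0.707, 0.707, -0.002]
wrist_force: [0.0, -0.7, -3.1]
opening: 0.64
grasp_force: 66.2
```

```bash
python3 - <<'E'
from h import *
where((.6133,.106,.0825))
E
```

```text
t 17.15 pos [0.6119 0.1055 0.1208] open 0.64 grip 66.2 F [ 0.  -0.7 -3.1] xaxis [0. 1. 0.] z [-0.004  0.    -1.   ]
  shift cm [0.05 0.16 3.82]
```

Emit:
servo_tool([
  [[0,0,2.5,0,1],[0,0,3.5,0,1],[0,0,3.8,0,1],[0,0,3.8,0,1],[0,0,3.8,0,1]],
])

```text
time_s: 17.65
eef_pos: [0.6145, 0.1058, 0.0855]
eef_rot: [0.001, 0.707, 0.707, 0.001]
wrist_force: [1.1, -0.6, -3.1]
opening: 0.639
grasp_force: 66.2
```

Emit:
servo_tool([
  [[0,0,0.1,0,1],[0,0,0.1,0,1],[0,0,0.1,0,1]],
])

```text
time_s: 17.95
eef_pos: [0.614, 0.1058, 0.0836]
eef_rot: [0.0, 0.707, 0.707, 0.0]
wrist_force: [-0.2, 0.0, -3.6]
opening: 0.645
grasp_force: 66.2
```

Emit:
servo_tool([
  [[0,-0.1,0.1,0,1],[0,-0.1,0.15,0,1],[0,-0.1,0.2,0,1],[0,-0.1,0.2,0,1]],
])

```text
time_s: 18.35
eef_pos: [0.6128, 0.1059, 0.0822]
eef_rot: [-0.0, 0.707, 0.707, -0.0]
wrist_force: [-4.3, -0.3, 4.5]
opening: 0.642
grasp_force: 67.0
```

Emit:
servo_tool([
  [[0,0,0.1,0,1],[0,0,0.1,0,1]],
])

```text
time_s: 18.55
eef_pos: [0.6128, 0.1059, 0.0821]
eef_rot: [0.0, 0.707, 0.707, -0.0]
wrist_force: [-7.3, -0.5, 12.4]
opening: 0.641
grasp_force: 67.9
```

Emit:
servo_tool([
  [[0,0,0,0,-1],[0,0,0,0,-1],[0,0,0,0,-1],[0,0,0,0,-1],[0,0,-1,0,-1]],
])

```text
time_s: 19.05
eef_pos: [0.6116, 0.1058, 0.0889]
eef_rot: [-0.001, 0.707, 0.707, -0.001]
wrist_force: [-0.5, -0.6, -0.7]
opening: 1.005
grasp_force: 0.0
```

Emit:
servo_tool([
  [[0,0,-5,0,-1],[0,0,-10,0,-1],[0,0,-12,0,-1],[0,0,-12,0,-1],[0,0,-12,0,-1]],
])

```text
time_s: 19.55
eef_pos: [0.6128, 0.1058, 0.2109]
eef_rot: [0.0, 0.707, 0.707, 0.0]
wrist_force: [0.2, -0.2, -0.3]
opening: 1.002
grasp_force: 0.0
```

```bash
python3 - <<'E'
from h import *
c=wcam('w6'); print(disc(c,(.613,.106),.110)); where((.578,-.325,.20))
E
```

```text
t 19.55 pos [0.6128 0.1058 0.2109] open 1.002 grip 0.0 F [ 0.2 -0.2 -0.3] xaxis [-0.  1. -0.] z [ 0.001 -0.    -1.   ]
(array([0.6124, 0.1081, 0.111 ]), array([0.6123, 0.1065, 0.0538]), 1211)
t 19.6 pos [0.6121 0.1058 0.2095] open 1.001 grip 0.0 F [-1.  -0.5 -0.2] xaxis [-0.  1.  0.] z [-0.001  0.    -1.   ]
  shift cm [-43.08  -3.42   0.95]
```

Emit:
servo_tool([
  [[-21.5,-1.7,0,0,-1],[-21.5,-1.7,0,0,-1],[-21.5,-1.7,0,0,-1],[-21.5,-1.7,0,0,-1],[-21.5,-1.7,0,0,-1]],
])

```text
time_s: 20.1
eef_pos: [0.5942, -0.1134, 0.2081]
eef_rot: [-0.001, 0.708, 0.706, -0.001]
wrist_force: [0.4, 0.4, 0.9]
opening: 0.998
grasp_force: 0.0
```

Emit:
servo_tool([
  [[-21.5,-1.7,5,0,-1],[-21.5,-1.7,5,0,-1],[-21.5,-1.7,5,0,-1],[-21.5,-1.7,5,0,-1],[-21.5,-1.7,5,0,-1]],
])

```text
time_s: 20.6
eef_pos: [0.5769, -0.327, 0.157]
eef_rot: [-0.002, 0.708, 0.706, -0.001]
wrist_force: [-0.1, 0.7, -0.2]
opening: 1.0
grasp_force: 0.0
```

Emit:
servo_tool([
  [[0,0,0,0,-1],[0,0,0,0,-1],[0,0,0,0,-1]],
])

```text
time_s: 20.9
eef_pos: [0.5793, -0.3221, 0.1601]
eef_rot: [-0.001, 0.706, 0.708, 0.0]
wrist_force: [0.1, -0.0, -0.1]
opening: 0.997
grasp_force: 0.0
```

```bash
python3 - <<'E'
from h import *
c=wcam('w7'); print(disc(c,(.578,-.325),.045)); where((.578,-.325,.03))
E
```

```text
t 20.9 pos [ 0.5793 -0.3221  0.1601] open 0.997 grip 0.0 F [ 0.1 -0.  -0.1] xaxis [-0.002  1.     0.001] z [-0.     0.001 -1.   ]
(array([ 0.5778, -0.3233,  0.0462]), array([ 0.5777, -0.3246,  0.0498]), 928)
t 20.95 pos [ 0.5795 -0.3222  0.1604] open 1.001 grip 0.0 F [ 0.7 -0.5  0.3] xaxis [-0.002  1.     0.001] z [ 0.     0.001 -1.   ]
  shift cm [-0.29 -0.15 13.04]
```

Emit:
servo_tool([
  [[-0.2,-0.1,5,0,-1],[-0.2,-0.1,9.5,0,-1],[-0.2,-0.1,11.8,0,-1],[-0.2,-0.1,12.6,0,-1],[-0.2,-0.1,12.6,0,-1]],
])

```text
time_s: 21.45
eef_pos: [0.578, -0.3248, 0.0337]
eef_rot: [-0.001, 0.706, 0.708, -0.0]
wrist_force: [-0.3, -0.5, 0.0]
opening: 1.002
grasp_force: 0.0
```

Emit:
servo_tool([
  [[0,0,0,0,-1],[0,0,0,0,1],[0,0,0,0,1],[0,0,0,0,1],[0,0,0,0,1]],
])

```text
time_s: 21.95
eef_pos: [0.5788, -0.3269, 0.0361]
eef_rot: [0.001, 0.707, 0.707, 0.0]
wrist_force: [0.5, 0.5, 6.2]
opening: 0.574
grasp_force: 62.3
```

Emit:
servo_tool([
  [[0,0,0,0,1],[0,0,0,0,1],[0,0,0,0,1]],
])

```text
time_s: 22.25
eef_pos: [0.5788, -0.327, 0.0361]
eef_rot: [0.001, 0.707, 0.707, 0.0]
wrist_force: [-1.1, 0.3, 5.2]
opening: 0.572
grasp_force: 62.3
```

Emit:
servo_tool([
  [[0,0,-5,0,1],[0,0,-10,0,1],[0,0,-15,0,1],[0,0,-17,0,1],[0,0,-17,0,1]],
])

```text
time_s: 22.75
eef_pos: [0.5798, -0.3278, 0.2097]
eef_rot: [0.004, 0.707, 0.707, 0.0]
wrist_force: [0.8, 0.1, -1.2]
opening: 0.568
grasp_force: 62.6
```

```bash
python3 - <<'E'
from h import *
where((.6298,-.0027,.2))
E
```

```text
t 22.75 pos [ 0.5798 -0.3278  0.2097] open 0.568 grip 62.6 F [ 0.8  0.1 -1.2] xaxis [-0.     1.    -0.006] z [ 0.007 -0.006 -1.   ]
  shift cm [32.51  5.    0.82]
```

Emit:
servo_tool([
  [[16.1,2.5,0,0,1],[16.1,2.5,0,0,1],[16.1,2.5,0,0,1],[16.1,2.5,0,0,1],[16.1,2.5,0,0,1]],
])

```text
time_s: 23.25
eef_pos: [0.6022, -0.1624, 0.2022]
eef_rot: [-0.002, 0.706, 0.708, -0.001]
wrist_force: [-0.1, 0.3, -0.9]
opening: 0.567
grasp_force: 62.6
```

Emit:
servo_tool([
  [[16.1,2.6,0,0,1],[16.1,2.6,0,0,1],[16.1,2.6,0,0,1],[16.1,2.6,0,0,1],[16.1,2.6,0,0,1]],
])

```text
time_s: 23.75
eef_pos: [0.6287, -0.0035, 0.2031]
eef_rot: [-0.001, 0.706, 0.708, -0.001]
wrist_force: [-0.6, -0.2, -1.4]
opening: 0.571
grasp_force: 62.6
```

Emit:
servo_tool([
  [[0,0,3,0,1],[0,0,6,0,1],[0,0,6,0,1],[0,0,6,0,1],[0,0,6,0,1]],
])

```text
time_s: 24.25
eef_pos: [0.63, -0.0058, 0.146]
eef_rot: [0.001, 0.708, 0.707, 0.001]
wrist_force: [-0.2, -0.5, -1.0]
opening: 0.571
grasp_force: 62.6
```

Emit:
servo_tool([
  [[0,0,0,0,1],[0,0,0,0,1]],
])

```text
time_s: 24.45
eef_pos: [0.6297, -0.0046, 0.1458]
eef_rot: [0.001, 0.707, 0.707, 0.001]
wrist_force: [-0.2, -0.8, -0.7]
opening: 0.57
grasp_force: 62.6
```

```bash
python3 - <<'E'
from h import *
c=wcam('w8'); print(disc(c,(.63,-.002),.165,tol=.015)); where((.6303,-.0045,.1155))
E
```

```text
t 24.45 pos [ 0.6297 -0.0046  0.1458] open 0.57 grip 62.6 F [-0.2 -0.8 -0.7] xaxis [-0.     1.    -0.001] z [ 0.002 -0.001 -1.   ]
(array([0.6298, 0.001 , 0.1613]), array([ 0.63  , -0.0019,  0.0899]), 5216)
t 24.5 pos [ 0.6294 -0.0044  0.1455] open 0.572 grip 62.6 F [ 0.8 -0.6 -0.5] xaxis [-0.  1. -0.] z [ 0.002 -0.    -1.   ]
  shift cm [-0.01  0.08  3.  ]
```

View pics/w8.png

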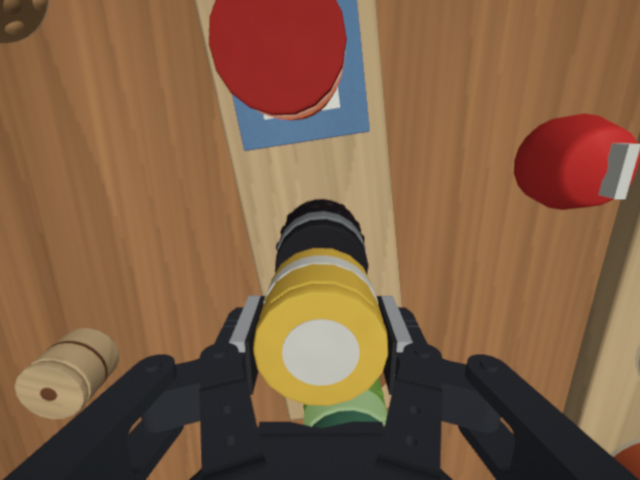

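The tin is held squarely, with its white spot at (321,352), and sits over the bean jar at about (321,225), in the same column. Lowering it gently.

Emit:
servo_tool([
  [[0,0.1,1.5,0,1],[0,0.1,2.5,0,1],[0,0.1,2.9,0,1],[0,0.1,2.9,0,1],[0,0.1,2.9,0,1]],
])

```text
time_s: 25.0
eef_pos: [0.6292, -0.004, 0.1149]
eef_rot: [-0.001, 0.707, 0.707, -0.001]
wrist_force: [-2.3, 1.0, 5.8]
opening: 0.572
grasp_force: 63.5
```

Emit:
servo_tool([
  [[0,0,0.1,0,1],[0,0,0.1,0,1],[0,0,0.1,0,1]],
])

```text
time_s: 25.3
eef_pos: [0.6292, -0.0039, 0.1149]
eef_rot: [-0.001, 0.707, 0.707, -0.001]
wrist_force: [-5.5, 0.3, 11.6]
opening: 0.568
grasp_force: 64.7
```

Contact at the expected height. Back off slightly and release.

Emit:
servo_tool([
  [[0,0,-0.1,0,1],[0,0,-0.1,0,1]],
])

```text
time_s: 25.5
eef_pos: [0.6295, -0.004, 0.115]
eef_rot: [-0.0, 0.707, 0.707, -0.0]
wrist_force: [-1.5, 0.5, 3.6]
opening: 0.568
grasp_force: 63.5
```

Emit:
servo_tool([
  [[0,0,0,0,-1],[0,0,0,0,-1],[0,0,0,0,-1],[0,0,0,0,-1],[0,0,-1,0,-1]],
])

```text
time_s: 26.0
eef_pos: [0.6287, -0.004, 0.124]
eef_rot: [-0.001, 0.707, 0.707, -0.001]
wrist_force: [-0.7, 0.5, -0.6]
opening: 0.996
grasp_force: 0.0
```

Emit:
servo_tool([
  [[0,0,-5,0,-1],[0,0,-10,0,-1],[0,0,-12,0,-1],[0,0,-12,0,-1],[0,0,-12,0,-1]],
])

```text
time_s: 26.5
eef_pos: [0.6299, -0.0042, 0.246]
eef_rot: [0.001, 0.707, 0.707, 0.0]
wrist_force: [-0.5, 0.7, 0.2]
opening: 1.003
grasp_force: 0.0
```

```bash
python3 - <<'E'
from h import *
c=wcam('w9'); print(disc(c,(.63,-.002),.124)); where((.4305,-.114,.16))
E
```

```text
t 26.5 pos [ 0.6299 -0.0042  0.246 ] open 1.003 grip 0.0 F [-0.5  0.7  0.2] xaxis [-0.  1. -0.] z [ 0.001 -0.    -1.   ]
(array([ 6.291e-01, -6.000e-04,  1.252e-01]), array([ 0.6292, -0.002 ,  0.0497]), 902)
t 26.55 pos [ 0.6292 -0.0041  0.2445] open 0.999 grip 0.0 F [-0.3 -1.  -0.4] xaxis [-0.  1.  0.] z [-0.001  0.    -1.   ]
  shift cm [-10.99 -19.86   8.47]
```

Tin is within 1 mm of the jar's axis. Now the salt pot.

Emit:
servo_tool([
  [[-11,-19.9,0,0,-1],[-11,-19.9,0,0,-1],[-11,-19.9,0,0,-1],[-11,-19.9,0,0,-1],[-11,-19.9,0,0,-1]],
])

```text
time_s: 27.05
eef_pos: [0.4271, -0.1144, 0.243]
eef_rot: [-0.002, 0.707, 0.707, -0.001]
wrist_force: [0.7, 0.1, -0.1]
opening: 1.003
grasp_force: 0.0
```

Emit:
servo_tool([
  [[0,0,4,0,-1],[0,0,8,0,-1],[0,0,8,0,-1],[0,0,8,0,-1],[0,0,8,0,-1]],
])

```text
time_s: 27.55
eef_pos: [0.4318, -0.1146, 0.1666]
eef_rot: [0.001, 0.707, 0.707, 0.0]
wrist_force: [-0.2, 0.0, 0.9]
opening: 0.999
grasp_force: 0.0
```

```bash
python3 - <<'E'
from h import *
c=wcam('w10'); print(disc(c,(.430,-.114),.05)); where((.4305,-.114,.036))
E
```

```text
t 27.55 pos [ 0.4318 -0.1146  0.1666] open 0.999 grip 0.0 F [-0.2  0.   0.9] xaxis [-0.001  1.    -0.001] z [ 0.001 -0.001 -1.   ]
(array([ 0.4292, -0.1121,  0.051 ]), array([ 0.429 , -0.1135,  0.0496]), 913)
t 27.6 pos [ 0.432  -0.1147  0.1669] open 0.998 grip 0.0 F [ 0.5 -0.4 -0. ] xaxis [-0.001  1.    -0.001] z [ 0.002 -0.001 -1.   ]
  shift cm [ 0.09 -0.18 13.09]
```

Emit:
servo_tool([
  [[0.1,-0.2,5,0,-1],[0.1,-0.2,9.5,0,-1],[0.1,-0.2,12.2,0,-1],[0.1,-0.2,13,0,-1],[0.1,-0.2,13,0,-1]],
])

```text
time_s: 28.1
eef_pos: [0.4292, -0.1133, 0.0355]
eef_rot: [-0.0, 0.707, 0.707, -0.0]
wrist_force: [0.8, 0.2, 0.2]
opening: 0.999
grasp_force: 0.0
```

Emit:
servo_tool([
  [[0,0,0,0,-1],[0,0,0,0,1],[0,0,0,0,1],[0,0,0,0,1],[0,0,0,0,1]],
])

```text
time_s: 28.6
eef_pos: [0.4298, -0.1137, 0.0367]
eef_rot: [0.001, 0.707, 0.707, 0.0]
wrist_force: [-1.4, 1.5, 9.0]
opening: 0.569
grasp_force: 61.0
```

Emit:
servo_tool([
  [[0,0,0,0,1],[0,0,0,0,1],[0,0,0,0,1]],
])

```text
time_s: 28.9
eef_pos: [0.4298, -0.1138, 0.0367]
eef_rot: [0.001, 0.707, 0.707, 0.0]
wrist_force: [-1.8, 1.7, 9.3]
opening: 0.57
grasp_force: 61.0
```

Emit:
servo_tool([
  [[0,0,-5,0,1],[0,0,-10,0,1],[0,0,-10,0,1],[0,0,-10,0,1],[0,0,-10,0,1]],
])

```text
time_s: 29.4
eef_pos: [0.4279, -0.1127, 0.1343]
eef_rot: [-0.001, 0.707, 0.707, -0.0]
wrist_force: [0.2, -1.0, -1.3]
opening: 0.571
grasp_force: 63.1
```

```bash
python3 - <<'E'
from h import *
c=wcam('w11'); o,R=where((.4348,-.2425,.136))
X=cloud(c)
# blue pot lid rim/knob, if visible
Y=X[(np.hypot(X[:,0]-.435,X[:,1]+.357)<.07)&(X[:,2]>.04)]; print(len(Y),Y.max(0) if len(Y) else '')
t=dict(np.load('pics/top0.npz')); X=cloud(t)
for z0,z1 in [(.02,.07),(.07,.08),(.08,.086),(.086,.095),(.098,.115)]:
    Y=X[(np.hypot(X[:,0]-.435,X[:,1]+.357)<.075)&(X[:,2]>z0)&(X[:,2]<z1)]
    if len(Y)>3: print(z0,len(Y),Y.min(0),Y.max(0),(Y.min(0)+Y.max(0))/2)
E
```

```text
t 29.4 pos [ 0.4279 -0.1127  0.1343] open 0.571 grip 63.1 F [ 0.2 -1.  -1.3] xaxis [-0.     1.     0.001] z [-0.002  0.001 -1.   ]
t 29.45 pos [ 0.4277 -0.1126  0.1339] open 0.575 grip 63.1 F [ 0.   0.  -2.5] xaxis [-0.     1.     0.002] z [-0.003  0.002 -1.   ]
  shift cm [-12.99   0.71  -0.24]
0 
0.02 187 [ 0.36737359 -0.39011167  0.02165383] [ 0.49708053 -0.30898752  0.06994658] [ 0.43222706 -0.34954959  0.04580021]
0.07 99 [ 0.38897034 -0.40128327  0.07020381] [ 0.4766449  -0.31615458  0.07991094] [ 0.43280762 -0.35871893  0.07505737]
0.08 203 [ 0.39357675 -0.40003207  0.08002514] [ 0.47642123 -0.32181559  0.08599887] [ 0.43499899 -0.36092383  0.083012  ]
0.086 74 [ 0.41336984 -0.38529733  0.08601939] [ 0.46055257 -0.33302166  0.09450097] [ 0.4369612  -0.35915949  0.09026018]
0.098 22 [ 0.42569487 -0.367594    0.09916861] [ 0.44142107 -0.34806084  0.10947694] [ 0.43355797 -0.35782742  0.10432277]
```

Emit:
servo_tool([
  [[-12.9,0.5,0,0,1],[-12.9,0.5,0,0,1],[-12.9,0.5,0,0,1],[-12.9,0.5,3,0,1],[-12.9,0.5,6,0,1]],
])

```text
time_s: 29.95
eef_pos: [0.4334, -0.2433, 0.0736]
eef_rot: [-0.0, 0.708, 0.706, -0.0]
wrist_force: [-0.4, 0.2, -1.6]
opening: 0.574
grasp_force: 63.1
```

Emit:
servo_tool([
  [[0,0,0,0,1],[0,0,0,0,1],[0,0,0,0,1]],
])

```text
time_s: 30.25
eef_pos: [0.4344, -0.2425, 0.0761]
eef_rot: [0.001, 0.707, 0.707, 0.0]
wrist_force: [-0.3, 1.2, -1.4]
opening: 0.576
grasp_force: 63.0
```

```bash
python3 - <<'E'
from h import *
where((.4348,-.2425,.037))
E
```

```text
t 30.25 pos [ 0.4344 -0.2425  0.0761] open 0.576 grip 63.0 F [-0.3  1.2 -1.4] xaxis [-0.001  1.    -0.001] z [ 0.001 -0.001 -1.   ]
  shift cm [0.   0.03 3.91]
```

Emit:
servo_tool([
  [[0,0,2,0,1],[0,0,3.3,0,1],[0,0,3.8,0,1],[0,0,3.9,0,1],[0,0,3.9,0,1]],
])

```text
time_s: 30.75
eef_pos: [0.4342, -0.2423, 0.0369]
eef_rot: [0.0, 0.707, 0.707, 0.0]
wrist_force: [0.4, 0.3, -1.6]
opening: 0.572
grasp_force: 63.1
```

Emit:
servo_tool([
  [[0,0,0.1,0,1],[0,0,0.1,0,1],[0,0,0.1,0,1]],
])

```text
time_s: 31.05
eef_pos: [0.4344, -0.2425, 0.0367]
eef_rot: [0.0, 0.707, 0.707, 0.0]
wrist_force: [-3.5, 4.1, 10.6]
opening: 0.568
grasp_force: 64.3
```

Emit:
servo_tool([
  [[0,0,0,0,-1],[0,0,0,0,-1],[0,0,0,0,-1],[0,0,0,0,-1],[0,0,-1,0,-1]],
])

```text
time_s: 31.55
eef_pos: [0.433, -0.2415, 0.0444]
eef_rot: [-0.001, 0.707, 0.707, -0.0]
wrist_force: [-0.2, 0.4, -0.5]
opening: 1.0
grasp_force: 0.0
```

Emit:
servo_tool([
  [[0,0,-5,0,-1],[0,0,-10,0,-1],[0,0,-15,0,-1],[0,0,-20,0,-1],[0,0,-20,0,-1]],
])

```text
time_s: 32.05
eef_pos: [0.437, -0.2449, 0.2541]
eef_rot: [0.007, 0.707, 0.707, 0.0]
wrist_force: [-0.6, -1.3, -0.4]
opening: 0.999
grasp_force: 0.0
```

Emit:
servo_tool([
  [[-15,-8,0,0,-1],[-15,-8,0,0,-1],[-15,-8,0,0,-1],[-15,-8,0,0,-1],[-15,-8,0,0,-1]],
])

```text
time_s: 32.55
eef_pos: [0.3522, -0.3946, 0.2453]
eef_rot: [0.0, 0.708, 0.706, -0.0]
wrist_force: [-0.4, 0.2, -0.1]
opening: 1.0
grasp_force: 0.0
```

```bash
python3 - <<'E'
from h import *
where()
c=shot('top','top9'); shot('scene','scene9')
for n,p in dict(pea=(.645,-.1124,.110),lentil=(.6124,.1053,.110),tin=(.629,-.0036,.124),salt=(.4338,-.2432,.05),nut=(.4235,.161,.115)).items():
    print(n,*lid(c,*proj(c,p),p[2]))
E
```

```text
t 32.55 pos [ 0.3522 -0.3946  0.2453] open 1.0 grip 0.0 F [-0.4  0.2 -0.1] xaxis [ 0.004  1.    -0.001] z [-0.    -0.001 -1.   ]
pea [ 0.6447 -0.113   0.1092] [ 0.6454 -0.1133  0.054 ] 579
lentil [0.6123 0.1044 0.1091] [0.6128 0.1044 0.055 ] 607
tin [ 0.6288 -0.0036  0.1232] [ 0.6294 -0.0038  0.0499] 533
salt [ 0.4336 -0.243   0.0493] [ 0.4337 -0.243   0.05  ] 453
nut [0.4236 0.1607 0.1143] [0.4235 0.1611 0.0748] 1211
```

View pics/top9.png

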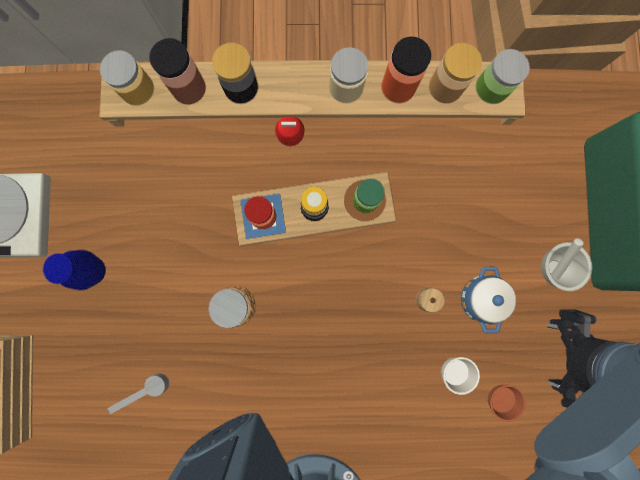

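View pics/scene9.png

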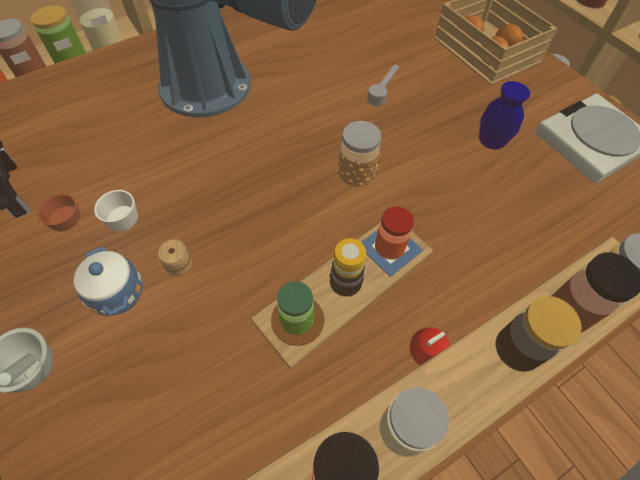

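In the top view the pea jar (368,196) stands on the cork, the lentil jar (261,211) on the tile, the tin (314,202) on the bean jar midway, and the salt pot (431,300) left of the blue pot (490,300). The nut jar is where it was, everything measures within about 1 mm of target, and the arm is clear.

Emit:
servo_tool([
  [[0,0,0,0,-1],[0,0,0,0,-1],[0,0,0,0,-1],[0,0,0,0,-1],[0,0,0,0,-1]],
])

```text
time_s: 33.15
eef_pos: [0.3542, -0.3919, 0.2453]
eef_rot: [0.0, 0.707, 0.707, -0.0]
wrist_force: [-0.6, 0.1, 0.1]
opening: 1.0
grasp_force: 0.0
```

```bash
python3 -c "
from bench import ctrl
print(ctrl.hand_in())"
```

```text
the job is handed in; nothing more can be done
None
```

The pantry is in order and the job was handed in at 33 s of the 122 s limit: all five items are upright, released and within about 1 mm of where I aimed, the nut jar has not moved, and no verdict came back.

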